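Sort full from short-packed bearing cases by feel

TASK

Three closed bearing cases stand half drawn out of the rack; some are full and some short-packed, and they look alike. Going from left to right, raise the handle end of each case about a centimetre to feel its weight and lower it again. Push every full case fully home until the roller catch holds it, without ramming it, and draw every short-packed case clear out of the rack onto the bench in front; do not tip a case steeply, and leave the fourth case and the other things on the bench alone.

Things in the scene. Friction and masses are not known exactly. Their poses are not given: they have to be found in the camera images.
- rack: Fixed case rack, 232 mm wide, 36 mm high aluminium guide rails, grey back plate. Origin: on the bench, middle of the mouth line (front ends of the rails); x runs into the bays, y to the left, z up. Three bays side by side, centred at y = +72, 0, -72 mm, each 64 mm wide between rails (3 mm play each side of a case) and 100 mm deep to rubber buffers that stop a case. Open on top.
- case_1: Left case (left as seen from the robot, bay y = +72 mm). Closed grey sheet-metal case 120 x 58 x 60 mm (x, y, z). Origin: centre of its underside; x points into the rack, z up. It starts in line with its bay, its x in the rack's frame between -25 and 0 mm; home is x = +40 mm, fully clear of the rack is x below -90 mm. It slides on the bench top. Full it weighs about 0.9 kg, short-packed about 0.23 kg.
- case_2: Middle case (bay y = 0), same as the left one in shape, size, start, weights and origin. Each case has at its front (x = +60 mm) a steel strike reaching to x = +87 mm. From 15 to 7 mm before home the strike spreads two sprung rollers at the back of the bay, a hump of about 10 N with friction; then they snap behind it and draw it in, and the case meets the buffers, stiffly.
- case_3: Right case (bay y = -72 mm), same as the left one in shape, size, start, weights and origin. Raising the handle end of a case a centimetre, pivoting on its front lower edge, takes about 3.3 N upward at the handle if full, 0.9 N if short-packed; friction at that edge changes this by up to a third as the handle is pulled back (more) or pushed (less). The weight is centred. One or two of the three are full.
- case_1_handle (a point): Middle of the left case's handle: a black sleeve 14 mm thick and 38 mm long across the case (along its y), turning freely on its bar, so the case can tilt while the sleeve is gripped. Its axis is 36 mm above the bench and 45 mm behind the case's rear face (at x = -105 mm of the case), between two thin arms 23 mm either side of the middle. 38 mm of free room between sleeve and case.
- case_2_handle (a point): Middle of the middle case's handle sleeve, made as on the left case.
- case_3_handle (a point): Middle of the right case's handle sleeve, made as on the left case.
- case_4: A fourth case of the same kind standing alone on the bench to the right, away from the rack; not part of the job, to be left alone. Origin: centre of its underside.
- sorting_table: The bench itself, with a flat white top at height 0; cases stand and slide on it. It does not move.
- grease_tin: Round green tin with a lid, 68 mm wide, 71 mm high, on the bench to the right; to be left alone. Origin: centre of its underside.
- bearing_11: Loose taper roller bearing, 50 mm wide, 18 mm high, lying on the bench to the left of the rack; to be left alone. Origin: centre of its underside.
Things that resemble listed ones, but are neither listed nor needed, are in the scene too. What is shaped like the case_3 but blue is not meant.

How it is judged (in metres and radians):
On the way, in this order (a step that is already met when the one before it is completed fails the run):
1. the left case has had its handle end raised while the case still rests on the bench (angle between case_1's own z axis and vertical above 0.035 rad and contact force between case_1 and sorting_table above 0.3 N), for 0.2 s.
2. then the middle case has had its handle end raised likewise (angle between case_2's own z axis and vertical above 0.035 rad and contact force between case_2 and sorting_table above 0.3 N), for 0.2 s.
3. then the right case has had its handle end raised likewise (angle between case_3's own z axis and vertical above 0.035 rad and contact force between case_3 and sorting_table above 0.3 N), for 0.2 s.
At the end, for the whole second after the job is handed in: Every full case (it presses on the bench with more than 6.5 N) is home in the rack: within 3 mm of the buffers. Every short-packed case stands clear of the rack, its strike at least 1 mm in front of the rail ends. All three lie flat on the bench, at rest (((x of case_1 in the frame of rack above 0.037 m and contact force between case_1 and sorting_table above 6.5 N) or (x of case_1 in the frame of rack below -0.088 m and contact force between case_1 and sorting_table between 1 and 5 N)) and angle between each of case_1, case_2, case_3's own z axis and vertical below 0.03 rad and linear speed of each of case_1, case_2, case_3 below 0.01 m/s and ((x of case_2 in the frame of rack above 0.037 m and contact force between case_2 and sorting_table above 6.5 N) or (x of case_2 in the frame of rack below -0.088 m and contact force between case_2 and sorting_table between 1 and 5 N)) and ((x of case_3 in the frame of rack above 0.037 m and contact force between case_3 and sorting_table above 6.5 N) or (x of case_3 in the frame of rack below -0.088 m and contact force between case_3 and sorting_table between 1 and 5 N))); the robot touches nothing.
It fails at once if a case is pressed against the rack with more than 40 N (rammed) (contact force between any of case_1, case_2, case_3 and rack above 40 N).
It fails at once if a case is tipped more than 0.35 rad (20 degrees) (angle between any of case_1, case_2, case_3, case_4's own z axis and vertical above 0.35 rad).
It fails at once if the fourth case, the tin or the loose bearing is moved more than 15 mm (distance of any of case_4, grease_tin, bearing_11 from where it was at the start of the episode above 0.015 m).
It also fails if it takes over 58 s, if anything falls off the work surface, if the arm or the gripper's body presses on something with over 40 N, if the wrist force passes 120 N, or if a joint passes its speed limit or range.

ROBOT

A 6-joint arm with a two-finger parallel gripper is mounted at the origin on a cart in front of the work surface, level with it; the furniture and walls round the work are solid. World frame = base frame: x ahead of the robot, y to its left, z up, the work surface at z = 0. Lengths are in mm, angles in rad, forces in N, time in s.
With the tool pointing down it reaches from about 275 to 850 mm from the base axis. Payload 19 kg.
Tool frame: the origin (TCP) lies between the finger pads; the fingertips stand 19 mm ahead of it and the grasp point (between the pads) is the TCP (r.finger_overhang is the distance from the TCP to the fingertips, in mm); z points along the fingers, y is the line along which they close (so a half turn about z gives the same grasp; the last joint's range is limited). The gripper opens to 85 mm and grips with 20 to 120 N. Pads are 22 mm wide; open, the fingers measure 114 mm over their backs; the gripper's body (76 mm by 85 mm) begins 54 mm behind the grasp point. The pads swing forward as they close: fully open they stand 13 mm farther back than shut.
Start: joints at [-1.419, 0.15, 1.437, -0, 1.554, -0.134], TCP at [162.082, -551.654, 250.267] pointing down, gripper open.
Joint ranges: [-2.8, 2.8], [-0.68, 2.1], [0.12, 2.68], [-1.39, 4.53], [0.16, 2.79], [-2.81, 2.81]. Speed limits (rad/s): [1.89, 1.89, 2.22, 3.01, 3.01, 3.01].

INTERFACE

Orientations are given as [roll, pitch, yaw] about the fixed x, y, z axes, in that order (R = Rz(yaw) Ry(pitch) Rx(roll)).
In Python, from plant import telemetry, viewer, order, r gives the robot as it stands.
- The arm moves only by the tool carry_out, never from a script. Its argument "steps" is a list that holds one entry, the list of rows, each a list of 7 numbers: the shift along the tool's x, y, z in m, then the turn, a rotation vector about the tool's x, y, z in rad, then the closure, from 0 (fully open) to 1 (shut). A call has 1 to 5 rows; each row shifts and turns the commanded pose from where the row before left it, along the tool's axes as they then stand; what a row does not reach is not made up. A row lasts 1/12 s, in which the tool goes at most 41.7 mm and 7.16 degrees, less where a joint would pass 70% of its speed; a pose out of reach is approached as far as the arm can. A call is refused whole if a number of a shift passes 0.0417 or a number of a turn 0.125, either way. A call with a gripper value outside its range is refused whole. The fingers move at their own pace and stop on an object; "force" is the grip in N (left out, the last holds). Time passes only in rows, so rows that do not move let the fingers close. It gives the time, the measured TCP pose, the force, the opening and the grip force at its end, in the units of the state.
- telemetry.state(): the state, without advancing time (a new reading comes with each control period).
- viewer.capture(name): name is "scene" or "top" or "wrist"; returns (picture, depth): 384x512x3 uint8, red, green, blue; 384x512 float32, mm along the optical axis (not along the pixel's ray), 0 where there is no reading.
- viewer.get_calibration(name): a dict with "mtx" (3x3 intrinsics, pixels), "D" ([k1, k2, p1, p2, k3] as OpenCV has them; the pictures are not rectified), "extrinsics" (4x4, takes a point from camera to world coordinates). Camera axes: x right, y down, z forward; pixel columns grow to the right and rows downward; lengths in mm; the calibration is good to about 2 mm. A picture is of the moment at which its call begins: read the wrist's pose just before it. get_calibration takes no time and is no camera call; for the wrist camera it gives the pose at the moment of the call.
- order.sign_off(): hands the job in; it is judged then, once.
The state is a dict: "time_s": time; "joint_positions": joint angles; "joint_velocities": joint speeds; "joint_torque": joint torques, N m; "position": TCP position; "orientation": TCP orientation; "contact_force": force on the tool from outside, world axes, zero at the start; "wrist_torque": the same for the moment, N m; "gripper_width": opening from 0.0 (shut) to 1.0 (fully open); "gripper_force": force on a finger pad.
Only numpy, scipy, OpenCV 4.12 (cv2) and the standard library are available. Lean on these libraries where they do the work, as an engineer would, in place of code of your own. Each camera call takes 0.05 s, during which the arm holds its last target. There are 200 camera calls.

## Working session

There is one attempt and no reset: what is moved stays moved. The work goes in short steps, Python scripts to look and compute and a tool call to move; the robot and the scene stay as the last step left them, time stands still between calls to the robot, and variables do not carry over. Pictures are saved under pics/ and viewed, at most 10 in all, crops included, and the job is handed in when it is done.

Besides the shell and the picture viewer there is one more tool, called as a command line: name --argument value ..., lists and objects as JSON in quotes. carry_out: Moves the arm, as the interface text tells. Its arguments: {"type":"object","properties":{"steps":{"type":"array","items":{"type":"array","items":{"type":"array","items":{"type":"number"}}}},"force":{"type":"number"}},"required":["steps"]}

```bash
ls; mkdir -p pics
cat > h.py <<'E'
import numpy as np,cv2
from plant import telemetry, viewer, order, r
def cap(n,f):
    c=viewer.get_calibration(n); p,d=viewer.capture(n)
    cv2.imwrite('pics/'+f+'.png',p[:,:,::-1]); np.savez('pics/'+f,p=p,d=d,K=c['mtx'],D=c['D'],T=c['extrinsics'])
    return p,d,c
def world(f):
    z=np.load('pics/'+f+'.npz'); d=z['d'];h,w=d.shape
    u,v=np.meshgrid(np.arange(w),np.arange(h))
    n=cv2.undistortPoints(np.stack([u,v],-1).reshape(-1,1,2).astype(float),np.array(z['K'],float),np.array(z['D'],float)).reshape(h,w,2)
    P=np.dstack([n*d[...,None],d]); T=np.array(z['T'])
    W=P@T[:3,:3].T+T[:3,3]; W[d==0]=np.nan
    return z['p'],W
E
python3 - <<'E'
from h import *
print(telemetry.state())
a=cap('scene','s1');b=cap('top','t1')
cv2.imwrite('pics/both.png',cv2.resize(np.hstack([a[0],b[0]])[:,:,::-1],(800,300)))
print(a[2]['extrinsics'],b[2]['extrinsics'])
E
```

```text
pics
{'time_s': 0.0, 'joint_positions': array([-1.41900130e+00,  1.50965385e-01,  1.43801940e+00, -7.11453503e-06,
        1.55378607e+00, -1.33987455e-01]), 'joint_velocities': array([0.00040511, 0.00042773, 0.00139425, 0.00166923, 0.00113937,
       0.0004878 ]), 'joint_torque': array([-2.57362026e-04, -7.13058615e+01, -5.70867991e+01, -1.71716110e-04,
        8.96674697e-03, -5.31697523e-06]), 'position': array([ 162.04976912, -551.46506512,  249.69297477]), 'orientation': array([-3.14042406e+00, -1.50342381e-04,  2.85782522e-01]), 'contact_force': array([-0.51006215,  0.64998303,  0.77688276]), 'wrist_torque': array([-0.00250635, -0.01358795, -0.02556679]), 'gripper_force': 0.0, 'gripper_width': 0.9970911261900326}
[[ 7.39865004e-01 -4.45011625e-01  5.04543784e-01 -1.94277211e+02]
 [-6.72752774e-01 -4.91480795e-01  5.53037370e-01 -8.43999553e+02]
 [ 1.86552103e-03 -7.48606226e-01 -6.63012245e-01  6.28904239e+02]
 [ 0.00000000e+00  0.00000000e+00  0.00000000e+00  1.00000000e+00]] [[ 2.24038949e-02 -9.86489229e-01  1.62286986e-01  3.49796913e+02]
 [-9.99689743e-01 -2.38728271e-02 -7.10681110e-03 -2.44889190e+01]
 [ 1.08850418e-02 -1.62077415e-01 -9.86718008e-01  1.01315561e+03]
 [ 0.00000000e+00  0.00000000e+00  0.00000000e+00  1.00000000e+00]]
```

View pics/t1.png

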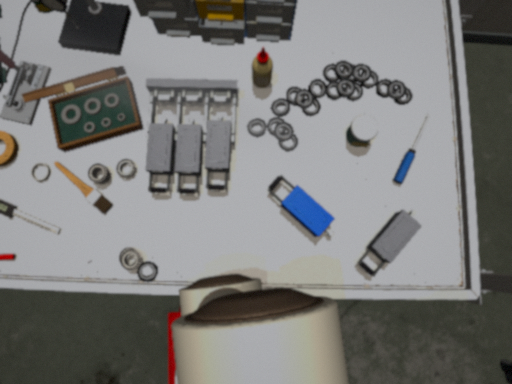

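View pics/s1.png

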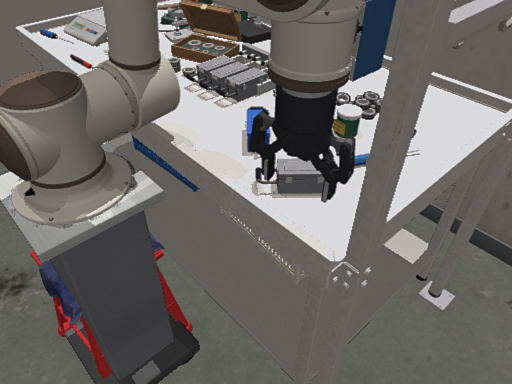

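The top view shows the three grey cases at columns 160, 188 and 217, with rows 125–165 for the cases and about 183 for the handles. The rack back plate is at row 85, the blue case at (307,210) and the fourth case at (390,240). Next I'll turn these pixels into positions.

```bash
python3 - <<'E'
from h import *
p,W=world('t1')
m=(W[...,2]>52)&(W[...,2]<68); m[:115]=0;m[180:]=0;m[:,140:240]&=True;m[:,:140]=0;m[:,240:]=0
n,l,st,c=cv2.connectedComponentsWithStats(m.astype(np.uint8))
for i in range(1,n):
    if st[i,4]>100:
        q=W[l==i]; xy=q[:,:2].astype(np.float32); print(st[i],q[:,2].mean(),cv2.minAreaRect(xy))
for col in (160,161,188,189,217,218):
    print(col,[tuple(W[v,col].round(0)) for v in range(176,194)])
# back plate
print([tuple(W[v,u].round(0)) for v,u in ((84,152),(84,190),(84,232),(97,154),(110,153),(110,232),(260,131))])
E
python3 - <<'E'
import cv2
i=cv2.imread('pics/t1.png')[70:205,130:255]
cv2.imwrite('pics/c1.png',cv2.resize(i,None,fx=5,fy=4.4,interpolation=cv2.INTER_CUBIC))
E
```

```text
[ 204  120   27   49 1185] 60.344530645138434 ((618.8175048828125, 72.46489715576172), (60.87364959716797, 125.23430633544922), 89.22927856445312)
[ 146  123   28   49 1210] 60.15372620593157 ((608.248779296875, 215.02926635742188), (62.05529022216797, 123.63421630859375), 89.75828552246094)
[ 175  124   27   49 1157] 60.40957365381756 ((606.80615234375, 143.58975219726562), (59.621299743652344, 122.92945861816406), 89.65900421142578)
160 [(np.float64(545.0), np.float64(223.0), np.float64(-1.0)), (np.float64(542.0), np.float64(222.0), np.float64(2.0)), (np.float64(540.0), np.float64(222.0), np.float64(-1.0)), (np.float64(538.0), np.float64(222.0), np.float64(-1.0)), (np.float64(535.0), np.float64(222.0), np.float64(-2.0)), (np.float64(532.0), np.float64(222.0), np.float64(0.0)), (np.float64(530.0), np.float64(222.0), np.float64(-1.0)), (np.float64(527.0), np.float64(222.0), np.float64(-0.0)), (np.float64(524.0), np.float64(221.0), np.float64(0.0)), (np.float64(522.0), np.float64(221.0), np.float64(-1.0)), (np.float64(519.0), np.float64(221.0), np.float64(1.0)), (np.float64(516.0), np
[... 5267 characters left out ...]
at64(44.0)), (np.float64(508.0), np.float64(67.0), np.float64(42.0)), (np.float64(512.0), np.float64(70.0), np.float64(3.0)), (np.float64(509.0), np.float64(70.0), np.float64(2.0)), (np.float64(507.0), np.float64(70.0), np.float64(-0.0)), (np.float64(504.0), np.float64(70.0), np.float64(-0.0))]
[(np.float64(768.0), np.float64(242.0), np.float64(70.0)), (np.float64(770.0), np.float64(146.0), np.float64(69.0)), (np.float64(771.0), np.float64(40.0), np.float64(73.0)), (np.float64(738.0), np.float64(238.0), np.float64(57.0)), (np.float64(718.0), np.float64(249.0), np.float64(17.0)), (np.float64(716.0), np.float64(39.0), np.float64(37.0)), (np.float64(328.0), np.float64(284.0), np.float64(-0.0))]
```

View pics/c1.png

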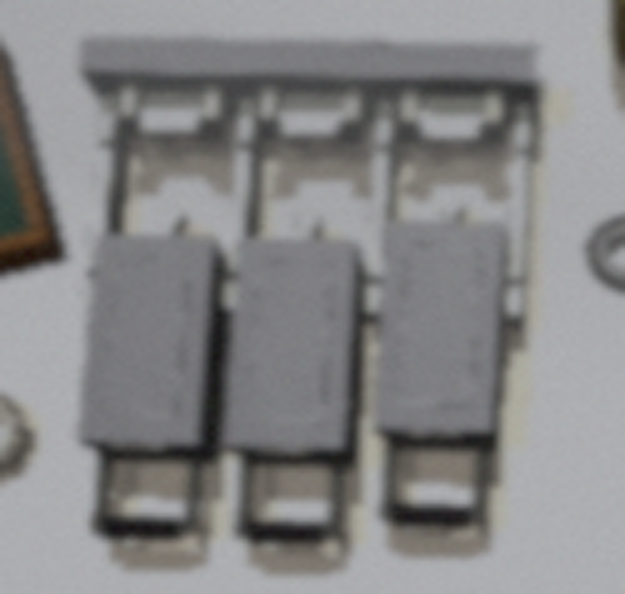

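The crop shows the three cases in line with their bays and the handle sleeves below them. Measured handle x is 502, 501 and 513 at y 215, 144 and 72, and the sleeve tops are at about z 43. These agree with the stated sizes. Next I'll plan the transit and use the wrist view as a second measurement.

```bash
cat >> h.py <<'E'
from scipy.spatial.transform import Rotation as Ro
def plan(tx,ty,tz,yaw,n,clo,P=None,y0=None):
    s=telemetry.state(); P=s['position'] if P is None else np.array(P); y0=s['orientation'][2] if y0 is None else y0
    d=(np.array([tx,ty,tz])-P)/1000/n; w=(yaw-y0)/n; out=[]
    for i in range(n):
        R=Ro.from_euler('xyz',[np.pi,0,y0+w*i]).as_matrix(); t=R.T@d
        out.append([*[round(float(v),4) for v in t],0,0,round(float(-w),4),clo])
    for i in range(0,n,5): print(out[i:i+5])
def st():
    s=telemetry.state(); print(s['time_s'].__round__(3),s['position'].round(1),s['orientation'].round(4),'F',s['contact_force'].round(2),'w',round(s['gripper_width']*85,1),round(s['gripper_force'],1))
E
python3 - <<'E'
from h import *
plan(440,140,250,np.pi/2+.012,24,.53)
E
```

```text
[[0.0192, -0.0244, -0.0, 0, 0, -0.054, 0.53], [0.0205, -0.0233, -0.0, 0, 0, -0.054, 0.53], [0.0218, -0.0222, -0.0, 0, 0, -0.054, 0.53], [0.0229, -0.021, -0.0, 0, 0, -0.054, 0.53], [0.024, -0.0197, -0.0, 0, 0, -0.054, 0.53]]
[[0.025, -0.0184, -0.0, 0, 0, -0.054, 0.53], [0.026, -0.017, -0.0, 0, 0, -0.054, 0.53], [0.0269, -0.0156, -0.0, 0, 0, -0.054, 0.53], [0.0277, -0.0141, -0.0, 0, 0, -0.054, 0.53], [0.0284, -0.0126, -0.0, 0, 0, -0.054, 0.53]]
[[0.029, -0.011, -0.0, 0, 0, -0.054, 0.53], [0.0296, -0.0094, -0.0, 0, 0, -0.054, 0.53], [0.0301, -0.0078, -0.0, 0, 0, -0.054, 0.53], [0.0304, -0.0062, -0.0, 0, 0, -0.054, 0.53], [0.0307, -0.0045, -0.0, 0, 0, -0.054, 0.53]]
[[0.0309, -0.0029, -0.0, 0, 0, -0.054, 0.53], [0.031, -0.0012, -0.0, 0, 0, -0.054, 0.53], [0.031, 0.0005, -0.0, 0, 0, -0.054, 0.53], [0.031, 0.0022, -0.0, 0, 0, -0.054, 0.53], [0.0308, 0.0038, -0.0, 0, 0, -0.054, 0.53]]
[[0.0306, 0.0055, -0.0, 0, 0, -0.054, 0.53], [0.0302, 0.0071, -0.0, 0, 0, -0.054, 0.53], [0.0298, 0.0088, -0.0, 0, 0, -0.054, 0.53], [0.0293, 0.0104, -0.0, 0, 0, -0.054, 0.53]]
```

carry_out --steps '[[[0.019, -0.0245, 0, 0, 0, -0.054, 0.53], [0.0205, -0.0235, 0, 0, 0, -0.054, 0.53], [0.022, -0.022, 0, 0, 0, -0.054, 0.53], [0.023, -0.021, 0, 0, 0, -0.054, 0.53], [0.024, -0.0195, 0, 0, 0, -0.054, 0.53]]]'

```text
time_s: 0.52
position: [220.3, -406.0, 249.9]
orientation: [-3.141, -0.0, 0.558]
contact_force: [-0.4, -0.5, 0.1]
gripper_width: 0.47
gripper_force: 0.0
```

carry_out --steps '[[[0.025, -0.0185, 0, 0, 0, -0.054, 0.53], [0.026, -0.017, 0, 0, 0, -0.054, 0.53], [0.027, -0.0155, 0, 0, 0, -0.054, 0.53], [0.0275, -0.014, 0, 0, 0, -0.054, 0.53], [0.0285, -0.0125, 0, 0, 0, -0.054, 0.53]]]'

```text
time_s: 0.93
position: [278.2, -262.0, 250.1]
orientation: [-3.141, -0.0, 0.828]
contact_force: [0.5, 0.5, -0.1]
gripper_width: 0.467
gripper_force: 0.0
```

carry_out --steps '[[[0.029, -0.011, 0, 0, 0, -0.054, 0.53], [0.0295, -0.0095, 0, 0, 0, -0.054, 0.53], [0.03, -0.008, 0, 0, 0, -0.054, 0.53], [0.0305, -0.006, 0, 0, 0, -0.054, 0.53], [0.0305, -0.0045, 0, 0, 0, -0.054, 0.53]]]'

```text
time_s: 1.35
position: [335.9, -118.1, 250.3]
orientation: [3.141, -0.0, 1.098]
contact_force: [1.3, -0.7, -0.4]
gripper_width: 0.468
gripper_force: 0.0
```

carry_out --steps '[[[0.031, -0.003, 0, 0, 0, -0.054, 0.53], [0.031, -0.001, 0, 0, 0, -0.054, 0.53], [0.031, 0.0005, 0, 0, 0, -0.054, 0.53], [0.031, 0.002, 0, 0, 0, -0.054, 0.53], [0.031, 0.004, 0, 0, 0, -0.054, 0.53]]]'

```text
time_s: 1.77
position: [394.0, 26.2, 250.3]
orientation: [3.142, -0.0, 1.369]
contact_force: [0.5, -0.4, 0.4]
gripper_width: 0.469
gripper_force: 0.0
```

carry_out --steps '[[[0.0305, 0.0055, 0, 0, 0, -0.054, 0.53], [0.03, 0.007, 0, 0, 0, -0.054, 0.53], [0.03, 0.009, 0, 0, 0, -0.054, 0.53], [0.0295, 0.0105, 0, 0, 0, -0.054, 0.53], [0, 0, 0, 0, 0, 0, 0.53]]]'

```text
time_s: 2.18
position: [441.5, 143.7, 249.7]
orientation: [-3.141, -0.001, 1.588]
contact_force: [1.6, 0.1, -0.5]
gripper_width: 0.469
gripper_force: 0.0
```

Run:
```python
from h import *
st(); c=cap('wrist','w1')[2]; print(np.array(c['extrinsics']).round(2))
p,W=world('w1')
m=(W[...,2]>52)&(W[...,2]<68)
n,l,s,_=cv2.connectedComponentsWithStats(m.astype(np.uint8))
for i in range(1,n):
    if s[i,4]>1500:
        q=W[l==i]; print(s[i],q[:,2].mean(),cv2.minAreaRect(q[:,:2].astype(np.float32)))
m=(W[...,2]>38)&(W[...,2]<48)&(W[...,0]<530)&(W[...,0]>485)
n,l,s,_=cv2.connectedComponentsWithStats(m.astype(np.uint8))
for i in range(1,n):
    if s[i,4]>150:
        q=W[l==i]; print('h',s[i],q[:,2].max(),q.mean(0).round(1),q.min(0),q.max(0))
```

```text
2.183 [441.5 143.7 249.7] [-3.1408e+00 -1.2000e-03  1.5883e+00] F [ 1.55  0.06 -0.49] w 39.8 0.0
[[ 1.0000e+00  2.0000e-02  0.0000e+00  4.4079e+02]
 [ 2.0000e-02 -9.6000e-01 -2.9000e-01  2.1951e+02]
 [-0.0000e+00  2.9000e-01 -9.6000e-01  3.7273e+02]
 [ 0.0000e+00  0.0000e+00  0.0000e+00  1.0000e+00]]
[ 372   58  140   74 9163] 59.491272268924895 ((609.4649047851562, 216.18218994140625), (60.49575424194336, 123.15628814697266), 89.50234985351562)
[ 363  139  135   65 7829] 59.475488311690135 ((608.5572509765625, 144.6625518798828), (124.07027435302734, 60.937530517578125), 0.22648867964744568)
[ 366  212  128   58 6537] 59.415111288286994 ((619.9254150390625, 71.897705078125), (60.52739334106445, 123.58513641357422), 89.73379516601562)
h [316  64  17  56 604] 44.3766084974298 [504.3 217.2  40.8] [498.18651986 191.22649129  38.00079535] [511.14919941 241.56452516  44.3766085 ]
h [310 140  16  51 514] 44.667481090398496 [503.1 145.5  40.9] [496.81123922 119.33513277  38.01029836] [510.07917514 170.81876051  44.66748109]
h [317 210  14  40 406] 44.143507047848516 [514.7  75.2  41.1] [508.36446651  53.76041849  38.01556111] [521.46136152  97.76179143  44.14350705]
```

View pics/w1.png

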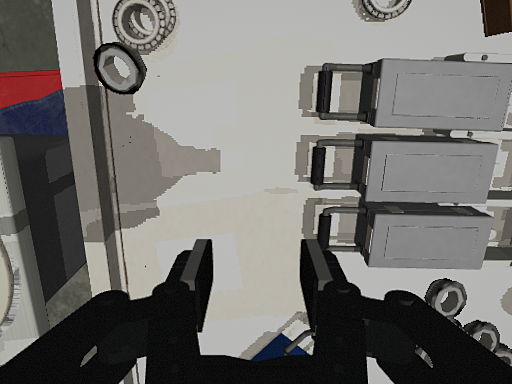

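The wrist view shows the handle sleeves at pixels (324,92), (318,168) and (324,230). They measure x 504, 503 and 514.5, y 216.5, 145 and 73, with tops at z≈44. This agrees with the top view to within 2 mm.

Run:
```python
from h import *
for f in ('w1','t1'):
    p,W=world(f)
    for yl,yh in ((15,45),(96,116),(168,188),(243,265)):
        m=(W[...,2]>30)&(W[...,2]<42)&(W[...,0]>560)&(W[...,0]<730)&(W[...,1]>yl)&(W[...,1]<yh)
        q=W[m]
        if len(q)>20: print(f,yl,len(q),np.percentile(q[:,0],[0,3,10]).round(1),np.median(q[:,1]).round(1),np.polyfit(q[:,0],q[:,1],1)[0].round(4))
    m=(W[...,2]>50)&(W[...,2]<68)&(W[...,1]>185)&(W[...,1]<247)&(W[...,0]>540)&(W[...,0]<680);q=W[m]
    b=np.round(q[:,0]/4); e=[(k*4,q[b==k,1].max(),q[b==k,1].min()) for k in np.unique(b)[3:-3]]; e=np.array(e)
    print('edge slopes',np.polyfit(e[:,0],e[:,1],1)[0],np.polyfit(e[:,0],e[:,2],1)[0])
plan(504,216.5,105,1.583,5,.53)
```

```text
w1 15 218 [560.3 699.7 701.9] 37.4 -0.0298
w1 96 752 [560.1 562.1 576.3] 101.7 0.06
w1 168 604 [561.  576.4 618.7] 179.0 0.0505
w1 243 451 [633.6 634.8 637.6] 251.8 -0.0148
edge slopes -0.005940439440788658 -0.010420052333586853
t1 15 126 [577.8 586.9 635.8] 36.7 -0.0274
t1 96 114 [572.1 632.  638.2] 107.8 -0.0536
t1 168 137 [566.5 577.4 603. ] 180.7 -0.0619
t1 243 93 [634.3 641.2 655.4] 252.5 -0.0381
edge slopes -0.0026712924303844946 0.004697565137655182
[[0.0147, 0.0129, 0.0289, 0, 0, 0.0005, 0.53], [0.0147, 0.0129, 0.0289, 0, 0, 0.0005, 0.53], [0.0147, 0.0129, 0.0289, 0, 0, 0.0005, 0.53], [0.0148, 0.0128, 0.0289, 0, 0, 0.0005, 0.53], [0.0148, 0.0128, 0.0289, 0, 0, 0.0005, 0.53]]
```

carry_out --steps '[[[0.0146, 0.0126, 0.029, 0, 0, 0.0045, 0.53], [0.0146, 0.0126, 0.029, 0, 0, 0.0045, 0.53], [0.0146, 0.0126, 0.029, 0, 0, 0.0045, 0.53], [0.0146, 0.0126, 0.029, 0, 0, 0.0045, 0.53], [0.0146, 0.0126, 0.029, 0, 0, 0.0045, 0.53]]]'

```text
time_s: 2.65
position: [503.7, 212.9, 104.0]
orientation: [3.141, 0.0, 1.558]
contact_force: [1.2, -0.1, -1.1]
gripper_width: 0.47
gripper_force: 0.0
```

carry_out --steps '[[[0, 0, 0.023, 0, 0, 0, 0.53], [0, 0, 0.023, 0, 0, 0, 0.53], [0, 0, 0.023, 0, 0, 0, 0.53], [0, 0, 0, 0, 0, 0, 0.53], [0, 0, 0, 0, 0, 0, 0.53]]]'

```text
time_s: 3.07
position: [503.0, 212.1, 35.5]
orientation: [-3.14, 0.001, 1.558]
contact_force: [-0.6, -0.7, 0.2]
gripper_width: 0.471
gripper_force: 0.0
```

carry_out --steps '[[[0, 0, 0, 0, 0, 0, 1], [0, 0, 0, 0, 0, 0, 1], [0, 0, 0, 0, 0, 0, 1], [0, 0, 0, 0, 0, 0, 1], [0, 0, 0, 0, 0, 0, 1]]]' --force 25

```text
time_s: 3.48
position: [503.5, 212.9, 36.7]
orientation: [3.141, -0.0, 1.559]
contact_force: [-1.0, -1.7, 3.3]
gripper_width: 0.151
gripper_force: 24.5
```

Case 1 is gripped at 12.9 mm opening with 24.5 N. I'll lift 10 mm following the pivot arc, then average the force.

carry_out --steps '[[[0, 0.0005, -0.0025, 0, 0, 0, 1], [0, 0.0005, -0.0025, 0, 0, 0, 1], [0, 0.0005, -0.0025, 0, 0, 0, 1], [0, 0.0004, -0.0025, 0, 0, 0, 1], [0, 0, 0, 0, 0, 0, 1]]]'

```text
time_s: 3.9
position: [505.6, 213.1, 46.9]
orientation: [3.141, -0.0, 1.559]
contact_force: [0.5, -0.4, 0.2]
gripper_width: 0.15
gripper_force: 24.5
```

```bash
cat >> h.py <<'E'
def avg(n=10):
    F=[];Z=[]
    for i in range(n):
        viewer.capture('top'); s=telemetry.state(); F.append(s['contact_force']);Z.append(s['position'])
    F=np.array(F);print('F',F.mean(0).round(2),'+-',(F.std(0)/n**.5).round(2),'pos',np.mean(Z,0).round(1),s['time_s'],s['gripper_width'].__round__(3))
E
python3 -c "
from h import *
avg()"
```

```text
F [ 0.79 -0.27 -1.1 ] +- [0.14 0.08 0.24] pos [505.3 213.   46.3] 4.4 0.152
```

carry_out --steps '[[[0, -0.0005, 0.0025, 0, 0, 0, 1], [0, -0.0005, 0.0025, 0, 0, 0, 1], [0, -0.0005, 0.0025, 0, 0, 0, 1], [0, -0.0004, 0.0025, 0, 0, 0, 1], [0, 0, 0, 0, 0, 0, 1]]]'

```text
time_s: 4.82
position: [503.1, 213.0, 35.9]
orientation: [-3.141, 0.0, 1.559]
contact_force: [-0.7, -0.0, 3.3]
gripper_width: 0.154
gripper_force: 24.8
```

```bash
python3 -c "
from h import *
avg()"
```

```text
F [-0.22 -0.45  3.08] +- [0.16 0.14 0.11] pos [503.6 213.1  36.5] 5.3167 0.154
```

With the gripper open the force reads about 0 N, so there's no bias to correct. Case 1 at about 1.1 N is short-packed. I'll draw it out now by about 77 mm, easing off the downward press first.

carry_out --steps '[[[0, 0, -0.0008, 0, 0, 0, 1], [0, -0.004, 0, 0, 0, 0, 1], [0, -0.008, 0, 0, 0, 0, 1], [0, -0.008, 0, 0, 0, 0, 1], [0, -0.008, 0, 0, 0, 0, 1]]]'

```text
time_s: 5.73
position: [474.2, 213.3, 36.9]
orientation: [-3.141, 0.0, 1.559]
contact_force: [-0.3, -0.8, -1.8]
gripper_width: 0.151
gripper_force: 24.5
```

carry_out --steps '[[[0, -0.01, 0, 0, 0, 0, 1], [0, -0.01, 0, 0, 0, 0, 1], [0, -0.01, 0, 0, 0, 0, 1], [0, -0.01, 0, 0, 0, 0, 1], [0, -0.009, 0, 0, 0, 0, 1]]]'

```text
time_s: 6.15
position: [425.2, 213.9, 37.2]
orientation: [-3.142, -0.0, 1.559]
contact_force: [0.9, -1.0, -1.5]
gripper_width: 0.155
gripper_force: 24.5
```

carry_out --steps '[[[0, 0, 0, 0, 0, 0, 1], [0, 0, 0, 0, 0, 0, 1], [0, 0, 0, 0, 0, 0, 0.53], [0, 0, 0, 0, 0, 0, 0.53], [0, 0, 0, 0, 0, 0, 0.53]]]'

```text
time_s: 6.57
position: [426.9, 213.9, 37.2]
orientation: [3.141, -0.0, 1.559]
contact_force: [0.2, 0.1, -0.1]
gripper_width: 0.469
gripper_force: 0.0
```

Run:
```python
from h import *
st(); cap('top','t2'); p,W=world('t2')
m=(W[...,2]>52)&(W[...,2]<68); m[:115]=0;m[200:]=0;m[:,:140]=0;m[:,240:]=0
n,l,s,c=cv2.connectedComponentsWithStats(m.astype(np.uint8))
for i in range(1,n):
    if s[i,4]>100: q=W[l==i]; print(s[i],q[:,2].mean(),cv2.minAreaRect(q[:,:2].astype(np.float32)))
```

```text
6.567 [426.9 213.9  37.2] [ 3.1413e+00 -2.0000e-04  1.5591e+00] F [ 0.18  0.15 -0.06] w 39.8 0.0
[ 204  120   27   49 1186] 60.31283468554101 ((618.7925415039062, 72.11367797851562), (60.68474578857422, 124.19113159179688), 89.67689514160156)
[ 175  124   27   49 1160] 60.219269827219904 ((607.2249755859375, 143.7680206298828), (60.108245849609375, 124.04167938232422), 89.61536407470703)
[146 153  26  47 669] 60.26389023804069 ((534.635986328125, 215.99560546875), (114.22216796875, 61.90708541870117), 0.2506626844406128)
```

carry_out --steps '[[[0, 0, -0.023, 0, 0, 0, 0.53], [0, 0, -0.024, 0, 0, 0, 0.53], [0, 0, -0.023, 0, 0, 0, 0.53], [-0.017, 0.019, 0, 0, 0, 0, 0.53], [-0.017, 0.019, 0, 0, 0, 0, 0.53]]]'

```text
time_s: 7.03
position: [465.0, 179.7, 108.8]
orientation: [3.139, -0.001, 1.561]
contact_force: [0.4, 0.5, -0.6]
gripper_width: 0.471
gripper_force: 0.0
```

carry_out --steps '[[[-0.017, 0.019, 0, 0, 0, 0, 0.53], [-0.017, 0.019, 0, 0, 0, 0, 0.53], [0, 0, 0.023, 0, 0, 0, 0.53], [0, 0, 0.024, 0, 0, 0, 0.53], [0, 0, 0.023, 0, 0, 0, 0.53]]]'

```text
time_s: 7.45
position: [502.1, 144.5, 36.2]
orientation: [3.141, -0.0, 1.558]
contact_force: [-0.0, -0.8, -0.5]
gripper_width: 0.474
gripper_force: 0.0
```

carry_out --steps '[[[0, 0, 0, 0, 0, 0, 0.53], [0, 0, 0, 0, 0, 0, 1], [0, 0, 0, 0, 0, 0, 1], [0, 0, 0, 0, 0, 0, 1], [0, 0, 0, 0, 0, 0, 1]]]' --force 25

```text
time_s: 7.87
position: [502.5, 145.2, 38.6]
orientation: [3.139, -0.0, 1.56]
contact_force: [1.8, 0.2, 2.8]
gripper_width: 0.153
gripper_force: 25.0
```

carry_out --steps '[[[0, 0.0005, -0.0025, 0, 0, 0, 1], [0, 0.0005, -0.0025, 0, 0, 0, 1], [0, 0.0005, -0.0025, 0, 0, 0, 1], [0, 0.0004, -0.0025, 0, 0, 0, 1], [0, 0, 0, 0, 0, 0, 1]]]'

```text
time_s: 8.28
position: [503.7, 145.1, 47.7]
orientation: [3.141, -0.0, 1.559]
contact_force: [1.7, 0.6, -2.8]
gripper_width: 0.155
gripper_force: 24.5
```

```bash
python3 -c "
from h import *
avg()"
```

```text
F [ 2.48  0.32 -4.09] +- [0.12 0.1  0.26] pos [503.5 145.   47.1] 8.7833 0.152
```

Case 2 reads about 4.1 N, so it's full. I'll lower it, push most of the way, then creep in.

carry_out --steps '[[[0, -0.0005, 0.0025, 0, 0, 0, 1], [0, -0.0005, 0.0025, 0, 0, 0, 1], [0, -0.0005, 0.0025, 0, 0, 0, 1], [0, -0.0004, 0.0025, 0, 0, 0, 1], [0, 0, -0.0003, 0, 0, 0, 1]]]'

```text
time_s: 9.2
position: [500.9, 145.1, 37.4]
orientation: [-3.14, -0.0, 1.559]
contact_force: [-7.1, 0.3, 15.4]
gripper_width: 0.15
gripper_force: 26.3
```

carry_out --steps '[[[0, 0.002, 0, 0, 0, 0, 1], [0, 0.005, 0, 0, 0, 0, 1], [0, 0.005, 0, 0, 0, 0, 1], [0, 0.005, 0, 0, 0, 0, 1], [0, 0.005, 0, 0, 0, 0, 1]]]'

```text
time_s: 9.62
position: [522.9, 145.0, 38.1]
orientation: [-3.14, -0.0, 1.559]
contact_force: [-16.9, 0.4, 22.3]
gripper_width: 0.151
gripper_force: 27.0
```

carry_out --steps '[[[0, 0.005, 0, 0, 0, 0, 1], [0, 0.005, 0, 0, 0, 0, 1], [0, 0.005, 0, 0, 0, 0, 1], [0, 0.003, 0, 0, 0, 0, 1], [0, 0.002, 0, 0, 0, 0, 1]]]'

```text
time_s: 10.03
position: [543.1, 144.8, 38.2]
orientation: [-3.14, -0.0, 1.559]
contact_force: [-15.7, 0.6, 21.5]
gripper_width: 0.148
gripper_force: 27.0
```

carry_out --steps '[[[0, 0.001, 0, 0, 0, 0, 1], [0, 0.001, 0, 0, 0, 0, 1], [0, 0.001, 0, 0, 0, 0, 1], [0, 0.001, 0, 0, 0, 0, 1], [0, 0.001, 0, 0, 0, 0, 1]]]'

```text
time_s: 10.45
position: [547.8, 144.7, 38.2]
orientation: [-3.14, -0.0, 1.559]
contact_force: [-16.3, -0.2, 21.5]
gripper_width: 0.152
gripper_force: 26.9
```

The tool is pressing down with about 21 N, so I'll ease it upward before going on.

carry_out --steps '[[[0, 0, -0.0005, 0, 0, 0, 1], [0, 0, -0.0003, 0, 0, 0, 1], [0, 0, 0, 0, 0, 0, 1]]]'

```text
time_s: 10.7
position: [548.0, 144.7, 38.5]
orientation: [-3.14, -0.0, 1.559]
contact_force: [-9.4, 0.3, 11.0]
gripper_width: 0.154
gripper_force: 25.9
```

```bash
python3 -c "
from h import *
avg(4)"
```

```text
F [-9.53  0.52 10.8 ] +- [0.26 0.25 0.34] pos [548.  144.7  38.5] 10.9 0.15
```

carry_out --steps '[[[0, 0, -0.0004, 0, 0, 0, 1], [0, 0, -0.0003, 0, 0, 0, 1], [0, 0, 0, 0, 0, 0, 1]]]'

```text
time_s: 11.15
position: [548.1, 144.6, 38.6]
orientation: [-3.14, -0.0, 1.559]
contact_force: [-5.6, 0.5, 0.2]
gripper_width: 0.155
gripper_force: 24.9
```

carry_out --steps '[[[0, 0.001, 0, 0, 0, 0, 1], [0, 0.001, 0, 0, 0, 0, 1], [0, 0.001, 0, 0, 0, 0, 1], [0, 0.001, 0, 0, 0, 0, 1]]]'

```text
time_s: 11.48
position: [552.6, 144.4, 38.7]
orientation: [-3.141, -0.0, 1.559]
contact_force: [-3.3, 0.4, -2.0]
gripper_width: 0.157
gripper_force: 24.7
```

carry_out --steps '[[[0, 0.001, 0, 0, 0, 0, 1], [0, 0.001, 0, 0, 0, 0, 1], [0, 0.001, 0, 0, 0, 0, 1], [0, 0.001, 0, 0, 0, 0, 1], [0, 0.001, 0, 0, 0, 0, 1]]]'

```text
time_s: 11.9
position: [557.1, 144.5, 38.7]
orientation: [-3.14, -0.0, 1.559]
contact_force: [-8.1, 1.2, -0.6]
gripper_width: 0.154
gripper_force: 24.9
```

carry_out --steps '[[[0, 0.001, 0, 0, 0, 0, 1], [0, 0.001, 0, 0, 0, 0, 1], [0, 0.001, 0, 0, 0, 0, 1], [0, 0.001, 0, 0, 0, 0, 1]]]'

```text
time_s: 12.23
position: [561.5, 144.4, 38.8]
orientation: [-3.141, -0.0, 1.559]
contact_force: [-4.3, -0.7, -3.2]
gripper_width: 0.15
gripper_force: 24.7
```

carry_out --steps '[[[0, 0.001, 0, 0, 0, 0, 1], [0, 0.001, 0, 0, 0, 0, 1], [0, 0.001, 0, 0, 0, 0, 1]]]'

```text
time_s: 12.48
position: [565.1, 144.3, 39.0]
orientation: [3.141, -0.0, 1.559]
contact_force: [-0.2, 0.0, -3.6]
gripper_width: 0.148
gripper_force: 24.7
```

```bash
python3 -c "
from h import *
avg(3)"
```

```text
F [ 2.63  0.25 -4.  ] +- [0.55 0.07 0.19] pos [565.3 144.3  39.1] 12.6333 0.157
```

carry_out --steps '[[[0, 0.001, 0.0002, 0, 0, 0, 1], [0, 0.001, 0.0001, 0, 0, 0, 1], [0, 0, 0, 0, 0, 0, 1]]]'

```text
time_s: 12.88
position: [566.8, 144.3, 38.7]
orientation: [3.142, -0.0, 1.559]
contact_force: [0.9, 0.1, -2.2]
gripper_width: 0.151
gripper_force: 24.8
```

```bash
python3 -c "
from h import *
avg(3)"
```

```text
F [ 1.17  0.44 -3.38] +- [0.45 0.05 0.18] pos [566.8 144.3  38.7] 13.0333 0.151
```

carry_out --steps '[[[0, 0.0008, 0.0002, 0, 0, 0, 1], [0, 0.0008, 0.0001, 0, 0, 0, 1], [0, 0, 0, 0, 0, 0, 1]]]'

```text
time_s: 13.28
position: [568.3, 144.3, 38.6]
orientation: [-3.142, -0.0, 1.559]
contact_force: [-3.0, 0.5, 4.8]
gripper_width: 0.152
gripper_force: 25.5
```

```bash
python3 -c "
from h import *
avg(3)"
```

```text
F [-3.89  0.36  5.46] +- [0.27 0.2  0.27] pos [568.3 144.3  38.6] 13.4333 0.153
```

carry_out --steps '[[[0, 0.0008, -0.0002, 0, 0, 0, 1], [0, 0.0008, 0, 0, 0, 0, 1], [0, 0, 0, 0, 0, 0, 1]]]'

```text
time_s: 13.68
position: [568.8, 144.4, 38.5]
orientation: [-3.139, 0.0, 1.559]
contact_force: [-14.3, 0.3, 10.4]
gripper_width: 0.153
gripper_force: 26.2
```

```bash
python3 -c "
from h import *
avg(3)"
```

```text
F [-13.83   0.11  10.8 ] +- [0.31 0.35 0.06] pos [568.8 144.3  38.5] 13.8333 0.152
```

Fx is –14 N and the handle only moved 0.5 mm for a 1.6 mm command, so case 2 is against the buffers. I'll ease off, release it, and go to case 3.

carry_out --steps '[[[0, -0.0008, -0.0007, 0, 0, 0, 1], [0, 0, 0, 0, 0, 0, 0.53], [0, 0, 0, 0, 0, 0, 0.53], [0, 0, 0, 0, 0, 0, 0.53], [0, 0, -0.023, 0, 0, 0, 0.53]]]'

```text
time_s: 14.25
position: [567.3, 144.0, 58.8]
orientation: [-3.136, 0.001, 1.559]
contact_force: [-0.3, 0.3, -0.7]
gripper_width: 0.471
gripper_force: 0.0
```

carry_out --steps '[[[0, 0, -0.024, 0, 0, 0, 0.53], [0, 0, -0.023, 0, 0, 0, 0.53], [-0.0181, -0.0133, 0, 0, 0, 0, 0.53], [-0.0181, -0.0133, 0, 0, 0, 0, 0.53], [-0.0181, -0.0133, 0, 0, 0, 0, 0.53]]]'

```text
time_s: 14.67
position: [528.2, 90.0, 109.5]
orientation: [3.141, -0.0, 1.56]
contact_force: [0.6, 0.4, 0.4]
gripper_width: 0.472
gripper_force: 0.0
```

carry_out --steps '[[[-0.0181, -0.0133, 0, 0, 0, 0, 0.53], [0, 0, 0, 0, 0, 0, 0.53]]]'

```text
time_s: 14.83
position: [513.4, 70.3, 109.3]
orientation: [-3.141, 0.001, 1.558]
contact_force: [-0.4, 0.1, -0.2]
gripper_width: 0.467
gripper_force: 0.0
```

Run:
```python
from h import *
st(); cap('wrist','w2'); p,W=world('w2')
m=(W[...,2]>38)&(W[...,2]<48)&(W[...,0]<590)&(W[...,0]>400)
n,l,s,_=cv2.connectedComponentsWithStats(m.astype(np.uint8))
for i in range(1,n):
    if s[i,4]>150: q=W[l==i]; print('h',s[i],q.mean(0).round(1),q.min(0).round(),q.max(0).round())
m=(W[...,2]>52)&(W[...,2]<68)
n,l,s,_=cv2.connectedComponentsWithStats(m.astype(np.uint8))
for i in range(1,n):
    if s[i,4]>900: q=W[l==i]; print(s[i],q.mean(0).round(1),cv2.minAreaRect(q[:,:2].astype(np.float32)))
```

```text
14.833 [513.4  70.3 109.3] [-3.1412e+00  7.0000e-04  1.5580e+00] F [-0.37  0.08 -0.15] w 39.7 0.0
h [172   0 236   6 678] [531.9 187.5  42.8] [473. 186.  38.] [590. 189.  48.]
h [ 341   39   29   98 1812] [568.3 144.9  40.8] [562. 119.  38.] [575. 170.  45.]
h [332 164  59  36 268] [570.2  98.3  42.4] [559.  84.  38.] [590. 103.  48.]
h [ 249  173   22   78 1317] [515.9  74.1  41. ] [510.  48.  38.] [522.  98.  44.]
[ 440   25   72  126 7953] [625.4 143.6  59. ] ((628.499755859375, 143.92359924316406), (35.508750915527344, 61.66986083984375), 3.508272409439087)
[  333   170   179   104 17789] [606.5  74.3  59.5] ((610.8298950195312, 72.26078033447266), (105.03026580810547, 60.56915283203125), 0.10863293707370758)
```

View pics/w2.png

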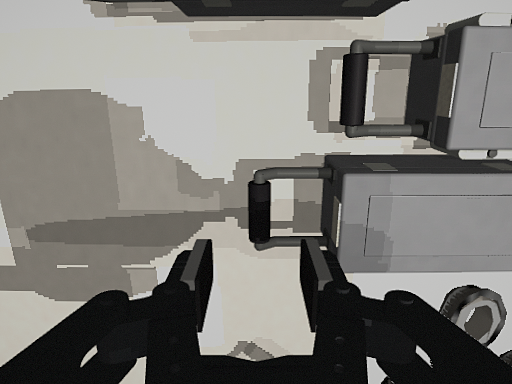

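The wrist view shows the case 3 sleeve at (258,212), between the fingers at columns 205 and 305. It measures x 515.5, y 73. Case 2's handle at (354,90) is now at x 568, and case 1 is centred at about x 532.

carry_out --steps '[[[0.002, 0.002, 0.024, 0, 0, 0, 0.53], [0, 0, 0.024, 0, 0, 0, 0.53], [0, 0, 0.0235, 0, 0, 0, 0.53], [0, 0, 0, 0, 0, 0, 0.53], [0, 0, 0, 0, 0, 0, 1]]]'

```text
time_s: 15.3
position: [517.2, 74.9, 37.0]
orientation: [-3.141, -0.0, 1.559]
contact_force: [0.3, -0.4, 0.2]
gripper_width: 0.345
gripper_force: 0.0
```

carry_out --steps '[[[0, 0, 0, 0, 0, 0, 1], [0, 0, 0, 0, 0, 0, 1], [0, 0, 0, 0, 0, 0, 1], [0, 0, 0, 0, 0, 0, 1], [0, 0, 0, 0, 0, 0, 1]]]' --force 25

```text
time_s: 15.72
position: [517.2, 74.6, 37.9]
orientation: [3.141, -0.0, 1.559]
contact_force: [1.2, 1.0, -3.2]
gripper_width: 0.156
gripper_force: 24.4
```

carry_out --steps '[[[0, 0.0005, -0.0025, 0, 0, 0, 1], [0, 0.0005, -0.0025, 0, 0, 0, 1], [0, 0.0005, -0.0025, 0, 0, 0, 1], [0, 0.0004, -0.0025, 0, 0, 0, 1], [0, 0, 0, 0, 0, 0, 1]]]'

```text
time_s: 16.13
position: [519.2, 74.4, 48.4]
orientation: [3.141, -0.0, 1.559]
contact_force: [2.5, -0.2, -4.8]
gripper_width: 0.156
gripper_force: 24.4
```

```bash
python3 -c "
from h import *
avg()"
```

```text
F [ 3.07  0.05 -4.43] +- [0.18 0.24 0.14] pos [518.9  74.4  47.7] 16.6333 0.151
```

Case 3 reads about 4.4 N, so it's full too. I'll lower it and keep the contact light.

carry_out --steps '[[[0, -0.0005, 0.0025, 0, 0, 0, 1], [0, -0.0005, 0.0025, 0, 0, 0, 1], [0, -0.0005, 0.0025, 0, 0, 0, 1], [0, -0.0004, 0.002, 0, 0, 0, 1], [0, 0, 0, 0, 0, 0, 1]]]'

```text
time_s: 17.05
position: [516.6, 74.5, 37.9]
orientation: [-3.141, -0.0, 1.559]
contact_force: [-3.2, -0.5, -2.6]
gripper_width: 0.151
gripper_force: 24.6
```

```bash
python3 -c "
from h import *
avg(3)"
```

```text
F [-4.06  0.15 -2.35] +- [0.25 0.13 0.34] pos [516.6  74.5  38. ] 17.2 0.154
```

carry_out --steps '[[[0, 0.002, 0.0003, 0, 0, 0, 1], [0, 0.004, 0, 0, 0, 0, 1], [0, 0.005, 0, 0, 0, 0, 1], [0, 0.005, 0, 0, 0, 0, 1], [0, 0.005, 0, 0, 0, 0, 1]]]'

```text
time_s: 17.62
position: [538.4, 74.2, 37.9]
orientation: [-3.141, -0.0, 1.559]
contact_force: [-3.5, 0.0, -1.1]
gripper_width: 0.156
gripper_force: 24.7
```

carry_out --steps '[[[0, 0.005, 0, 0, 0, 0, 1], [0, 0.004, 0, 0, 0, 0, 1], [0, 0.002, 0, 0, 0, 0, 1], [0, 0.001, 0, 0, 0, 0, 1], [0, 0.001, 0, 0, 0, 0, 1]]]'

```text
time_s: 18.03
position: [551.0, 74.1, 37.8]
orientation: [-3.141, -0.0, 1.559]
contact_force: [-3.5, -0.9, -1.9]
gripper_width: 0.155
gripper_force: 24.8
```

```bash
python3 -c "
from h import *
avg(3)"
```

```text
F [-2.38 -0.02 -2.88] +- [0.49 0.06 0.08] pos [551.2  74.1  37.9] 18.1833 0.156
```

carry_out --steps '[[[0, 0.001, 0, 0, 0, 0, 1], [0, 0.001, 0, 0, 0, 0, 1], [0, 0.001, 0, 0, 0, 0, 1], [0, 0.001, 0, 0, 0, 0, 1], [0, 0.001, 0, 0, 0, 0, 1]]]'

```text
time_s: 18.6
position: [555.5, 74.1, 37.8]
orientation: [-3.14, -0.0, 1.559]
contact_force: [-10.5, 0.8, 1.4]
gripper_width: 0.151
gripper_force: 25.2
```

carry_out --steps '[[[0, 0.001, 0.0001, 0, 0, 0, 1], [0, 0.001, 0.0001, 0, 0, 0, 1], [0, 0.001, 0, 0, 0, 0, 1], [0, 0.001, 0, 0, 0, 0, 1], [0, 0.001, 0, 0, 0, 0, 1]]]'

```text
time_s: 19.02
position: [560.6, 74.1, 37.8]
orientation: [-3.141, -0.0, 1.559]
contact_force: [-8.3, 0.9, 2.6]
gripper_width: 0.153
gripper_force: 25.2
```

```bash
python3 -c "
from h import *
avg(3)"
```

```text
F [-7.25  0.52  1.07] +- [0.3  0.32 0.18] pos [560.9  74.1  37.8] 19.1667 0.148
```

carry_out --steps '[[[0, 0.001, 0, 0, 0, 0, 1], [0, 0.001, 0, 0, 0, 0, 1], [0, 0.001, 0, 0, 0, 0, 1], [0, 0.001, 0, 0, 0, 0, 1], [0, 0, 0, 0, 0, 0, 1]]]'

```text
time_s: 19.58
position: [565.4, 74.0, 37.9]
orientation: [3.141, -0.0, 1.559]
contact_force: [-1.4, 1.0, -1.6]
gripper_width: 0.152
gripper_force: 24.9
```

carry_out --steps '[[[0, 0.001, 0, 0, 0, 0, 1], [0, 0.001, 0, 0, 0, 0, 1], [0, 0, 0, 0, 0, 0, 1]]]'

```text
time_s: 19.83
position: [567.4, 73.9, 37.9]
orientation: [3.141, -0.0, 1.559]
contact_force: [0.9, 1.9, -0.4]
gripper_width: 0.152
gripper_force: 25.0
```

```bash
python3 -c "
from h import *
avg(3)"
```

```text
F [ 1.58  0.6  -1.9 ] +- [0.43 0.22 0.24] pos [567.4  73.9  37.9] 19.9833 0.156
```

carry_out --steps '[[[0, 0.0008, 0, 0, 0, 0, 1], [0, 0.0008, 0, 0, 0, 0, 1], [0, 0, 0, 0, 0, 0, 1]]]'

```text
time_s: 20.23
position: [568.5, 73.9, 37.8]
orientation: [-3.141, -0.0, 1.559]
contact_force: [-4.3, 0.6, 2.6]
gripper_width: 0.152
gripper_force: 25.4
```

```bash
python3 -c "
from h import *
avg(3)"
```

```text
F [-4.66  0.72  4.17] +- [0.39 0.21 0.61] pos [568.5  73.9  37.8] 20.3833 0.152
```

carry_out --steps '[[[0, 0.0007, 0, 0, 0, 0, 1], [0, 0.0007, 0, 0, 0, 0, 1], [0, 0, 0, 0, 0, 0, 1]]]'

```text
time_s: 20.63
position: [568.7, 73.9, 37.7]
orientation: [-3.138, -0.0, 1.559]
contact_force: [-17.8, -0.0, 13.2]
gripper_width: 0.151
gripper_force: 26.5
```

```bash
python3 -c "
from h import *
avg(3)"
```

```text
F [-16.99   0.46  12.01] +- [0.24 0.28 0.2 ] pos [568.7  73.9  37.7] 20.7833 0.151
```

Case 3 is on its buffers. I'll ease off, release, rise, and draw back for a clear check.

carry_out --steps '[[[0, -0.001, -0.0007, 0, 0, 0, 1], [0, 0, 0, 0, 0, 0, 0.53], [0, 0, 0, 0, 0, 0, 0.53], [0, 0, 0, 0, 0, 0, 0.53], [0, 0, -0.023, 0, 0, 0, 0.53]]]'

```text
time_s: 21.2
position: [567.4, 73.8, 58.1]
orientation: [-3.136, -0.0, 1.559]
contact_force: [-1.0, 0.5, -0.5]
gripper_width: 0.472
gripper_force: 0.0
```

carry_out --steps '[[[0, 0, -0.03, 0, 0, 0, 0.53], [0, 0, -0.04, 0, 0, 0, 0.53], [0, 0, -0.04, 0, 0, 0, 0.53], [0, -0.03, -0.04, 0, 0, 0, 0.53], [0, -0.03, -0.03, 0, 0, 0, 0.53]]]'

```text
time_s: 21.62
position: [514.9, 74.3, 236.3]
orientation: [3.14, -0.0, 1.559]
contact_force: [0.1, -0.1, 0.3]
gripper_width: 0.471
gripper_force: 0.0
```

carry_out --steps '[[[-0.03, -0.03, 0, 0, 0, 0, 0.53], [-0.03, -0.03, 0, 0, 0, 0, 0.53], [-0.03, -0.03, 0, 0, 0, 0, 0.53], [-0.03, 0, 0, 0, 0, 0, 0.53], [0, 0, 0, 0, 0, 0, 0.53]]]'

```text
time_s: 22.03
position: [423.9, -46.5, 234.9]
orientation: [3.14, 0.002, 1.556]
contact_force: [0.2, 0.6, -0.0]
gripper_width: 0.475
gripper_force: 0.0
```

```bash
python3 - <<'E'
from h import *
st()
for n,f in (('wrist','w3'),('top','t3')):
    cap(n,f); p,W=world(f); Z=W[...,2]
    m=(Z>52)&(Z<68)&(W[...,0]>440)&(W[...,0]<745)&(W[...,1]>30)&(W[...,1]<255)
    n_,l,s,_=cv2.connectedComponentsWithStats(m.astype(np.uint8))
    for i in range(1,n_):
        if s[i,4]>300: q=W[l==i]; print(f,s[i],q.mean(0).round(1),cv2.minAreaRect(q[:,:2].astype(np.float32)))
    for a,b in ((15,45),(243,265)):
        q=W[(Z>30)&(Z<42)&(W[...,0]>600)&(W[...,0]<730)&(W[...,1]>a)&(W[...,1]<b)]
        if len(q)>20: print('rail',a,len(q),np.percentile(q[:,0],[0,3,10]).round(1))
E
python3 -c "
import cv2,numpy as np
a=cv2.imread('pics/w3.png');b=cv2.imread('pics/t3.png')[60:252,120:376]
cv2.imwrite('pics/b3.png',np.hstack([cv2.resize(a,(400,300)),cv2.resize(b,(400,300))]))"
```

```text
22.033 [423.9 -46.5 234.9] [3.1396e+00 1.8000e-03 1.5563e+00] F [ 0.2   0.62 -0.02] w 40.4 0.0
w3 [ 473    0   39   71 2380] [622.8  67.6  58.7] ((626.8212280273438, 68.7787094116211), (32.160804748535156, 55.572975158691406), 1.6076322793960571)
rail 15 304 [611.4 613.7 633.2]
t3 [ 177   96   27   52 1170] [673.1 142.2  60.2] ((677.0556030273438, 142.08859252929688), (134.13870239257812, 61.356224060058594), 0.3070733845233917)
t3 [ 205   96   26   52 1043] [677.4  73.7  60.2] ((677.183837890625, 71.79682159423828), (60.33195114135742, 133.875), 89.27985382080078)
t3 [ 143  153   29   51 1254] [528.1 215.3  60.3] ((529.353759765625, 216.74337768554688), (62.382816314697266, 123.94930267333984), 88.95072937011719)
rail 15 91 [654.9 657.4 662.1]
rail 243 133 [632.8 635.9 643.4]
```

View pics/b3.png

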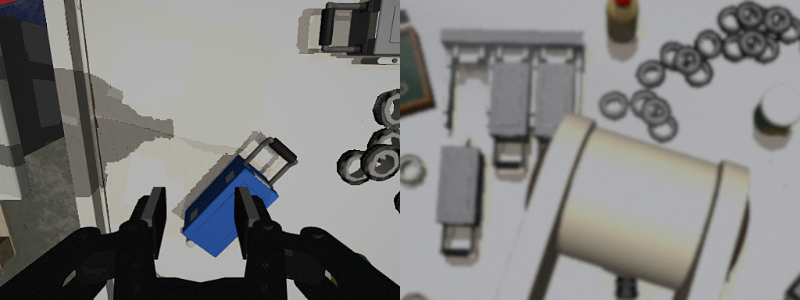

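The right half shows case 1 clear of the rack at (460,185), with its strike about 12 mm or more in front of the rails. Cases 2 and 3 are home at (510,95) and (555,95). The gripper touches nothing.

```bash
python3 -c "
from h import *
print(order.sign_off())"
```

```text
the job is handed in; nothing more can be done
None
```

I handed the job in at about 22 s: the left case was short-packed and is drawn clear onto the bench, and the middle and right cases were full and are pushed home against the buffers; no verdict came back.

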